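# Pop open the scallop case

## Robot

A 7-joint arm with a two-finger parallel gripper is mounted at the origin on the work surface. World frame = base frame: x ahead of the robot, y to its left, z up, the work surface at z = 0. Lengths are in m, angles in rad, forces in N, time in s.
With the tool pointing down it reaches from about 0.425 to 1.025 m from the base axis. Payload 3.6 kg.
Tool frame: the origin (TCP) lies at the very end of the fingers, on their centre line; the grasp point (between the pads) lies 19 mm behind it; z points along the fingers, y is the direction in which the jaws open and shut (so a half turn about z gives the same grasp; the last joint's range is limited). The gripper opens to 85 mm and grips with 20 to 120 N. Pads are 22 mm wide; open, the fingers measure 114 mm over their backs; the gripper's body (76 mm by 85 mm) begins 54 mm behind the grasp point. The pads swing forward as they close: fully open they stand 13 mm farther back than shut.
Start: joints at [1.246, 0.591, 0.048, 1.609, -0.033, 0.943, -0.034], TCP at [0.167, -0.706, 0.231] pointing down, gripper open.
Joint ranges: [-2.69, 2.69], [-0.47, 2.24], [-1.27, 1.36], [0.19, 2.51], [-1.53, 4.68], [0.08, 2.07], [-3.09, 3.09]. Speed limits (rad/s): [2.57, 2.57, 3.14, 3.14, 3.14, 3.14, 3.14].

## Interface

Orientations are given as a rotation vector (axis times angle).
In Python, from bench import ctrl, imaging, order gives the robot as it stands.
- The arm moves only by the tool servo_tool, never from a script. Its argument "series" is a list of rows, each a list of 5 numbers: the shift along the world's x, y, z in m, then the turn about the world's z in degrees, then the finger opening in m, from 0 to 0.0854. In form: [[dx, dy, dz, twist, fingers], ...]. A call has 1 to 12 rows; each row shifts and turns the commanded pose from where the row before left it; what a row does not reach is not made up. A row lasts 1/10 s, in which the tool goes at most 50 mm and 8.59 degrees, less where a joint would pass 70% of its speed; a pose out of reach is approached as far as the arm can. A call is refused whole if a number of a shift passes 0.05 or a number of a turn 8.59, either way. A call with a gripper value outside its range is refused whole. The fingers move at their own pace and stop on an object; "newtons" is the grip in N (left out, the last holds). Time passes only in rows, so rows that do not move let the fingers close. It gives the time, the measured TCP pose, the force and the opening at its end, in the units of the state.
- ctrl.observe(): the state, without advancing time (a new reading comes with each control period).
- imaging.snapshot(name): name is "scene" or "side" or "wrist"; returns a dict with "pixels" (420x560x3 uint8, red, green, blue), "depth" (420x560 float32, m along the optical axis (not along the pixel's ray), 0 where there is no reading), "fx", "fy", "cx", "cy" (pixels), "distortion" ([k1, k2, p1, p2, k3] as OpenCV has them; the pictures are not rectified), "R" (3x3) and "t" (3): a world point X has camera coordinates R X + t. Camera axes: x right, y down, z forward; pixel columns grow to the right and rows downward; lengths in m; the calibration is good to about 2 mm. A picture is of the moment at which its call begins.
- order.job_done(): hands the job in, once; it reports no verdict.
The state is a dict: "time": time; "joints": joint angles; "dq": joint speeds; "effort": joint torques, N m; "eef_pos": TCP position; "tool_rot": TCP orientation; "ft_force": force on the tool from outside, world axes, zero at the start; "moment": the same for the moment, N m; "grip_width": finger opening in m.
Only numpy, scipy, OpenCV 4.12 (cv2) and the standard library are available. Lean on these libraries where they do the work, as an engineer would, in place of code of your own. Each camera call takes 0.05 s, during which the arm holds its last target. There are 200 camera calls.

## Task

Open the specimen case that holds the fan-shaped scallop: press down the thumb latch at its front until the lid is let go, then take the hand out of the way at once, so that the sprung lid swings up by itself, untouched, and stays fully open. Leave the other case shut and its lid alone, and leave the loose shells and the hand lens on the table where they are.

Things in the scene. Friction and masses are not known exactly. Their poses are not given: they have to be found in the camera images.
- case_scallop: white specimen case, fixed to the table, 130 mm deep (its x) by 120 mm wide (its y) by 61 mm high, with a sprung clear lid in a white rim; in it, on dark foam, lies a fan-shaped, ribbed scallop, about 75 mm wide. Origin: centre of its underside, on the table. Its x axis points from the latch side (front, roughly towards the robot) to the hinge side
- pad_scallop (a point): centre of the top face of the black thumb pad of the scallop case's latch: flat, 40 x 40 mm, standing out level from the middle of the case's front, 112 mm in front of the case's origin, top 44 mm above the table, air beneath. Axes as the case's (x towards the hinge, z up). A black hook, 24 mm wide, rises 30 mm behind this point to 66.5 mm above the table and holds the lid's tongue
- latch_scallop (a joint): latch of the scallop case, hinged at its front: 0 = at rest, 0.24 rad = pad fully down. Pressing the pad straight down at its centre by about 6 mm (0.18 rad, 3 to 4 N) lets the lid go; hard stop at about 8 mm; the pad springs back up when let go
- lid_scallop (a joint): lid of the scallop case, hinged along its far top edge: 0 = shut, 1.45 rad = fully open (nearly upright). Once free, a damped spring (about 1.5 N at the front edge) swings it up in about 3 s and keeps it open
- edge_scallop (a point): middle of the front edge of the scallop case's lid, a panel 130 x 120 x 6 mm; when shut 65 mm in front of the case's origin and 57.5 mm above the table. The hinge line lies 130 mm behind it (65 mm behind the origin, 57.5 mm above the table)
- case_whelk: white specimen case, fixed to the table, 130 mm deep (its x) by 120 mm wide (its y) by 61 mm high, with a sprung clear lid in a white rim; in it, on dark foam, lies a long pointed spiral shell, 96 mm long. Origin: centre of its underside, on the table. Its x axis points from the latch side (front, roughly towards the robot) to the hinge side
- pad_whelk (a point): centre of the top face of the black thumb pad of the long-shell case's latch: flat, 40 x 40 mm, standing out level from the middle of the case's front, 112 mm in front of the case's origin, top 44 mm above the table, air beneath. Axes as the case's (x towards the hinge, z up). A black hook, 24 mm wide, rises 30 mm behind this point to 66.5 mm above the table and holds the lid's tongue
- latch_whelk (a joint): latch of the long-shell case, hinged at its front: 0 = at rest, 0.24 rad = pad fully down. Pressing the pad straight down at its centre by about 6 mm (0.18 rad, 3 to 4 N) lets the lid go; hard stop at about 8 mm; the pad springs back up when let go
- lid_whelk (a joint): lid of the long-shell case, hinged along its far top edge: 0 = shut, 1.45 rad = fully open (nearly upright). Once free, a damped spring (about 1.5 N at the front edge) swings it up in about 3 s and keeps it open
- edge_whelk (a point): middle of the front edge of the long-shell case's lid, a panel 130 x 120 x 6 mm; when shut 65 mm in front of the case's origin and 57.5 mm above the table. The hinge line lies 130 mm behind it (65 mm behind the origin, 57.5 mm above the table)
- cockle: small ribbed cockle shell, 44 mm across, 18 mm high, loose, between the two cases; origin: centre of its underside
- limpet: limpet shell, 64 mm across, 24 mm high, loose, nearer the robot than the cases; origin: centre of its underside
- top_shell: conical top shell, 60 mm across, 48 mm high, loose, to the left of the cases; origin: centre of its underside
- mag_lens_1: hand lens, round head 76 mm across with a 100 mm handle, 12 mm thick, loose, to the right; origin under the head

How it is judged:
On the way, in this order (a step that is already met when the one before it is completed fails the run):
1. the latch of the scallop case is pressed down far enough to free the lid (value of joint latch_scallop above 0.14 rad), for 0.02 s.
2. the lid of the scallop case swings up past half open with the robot not touching it (value of joint lid_scallop above 0.75 rad and contact force between each of the fingers, the arm and lid_scallop below 0.3 N), for 0.2 s.
At the end, for the whole second after the job is handed in: the lid of the scallop case stands open by more than 1.3 rad (75 degrees) and at rest (under 0.1 rad/s), its latch has sprung back (below 0.05 rad), and the lid of the other case is still shut (below 0.05 rad) (value of joint lid_scallop above 1.3 rad and velocity of joint lid_scallop below 0.1 rad/s and value of joint each of latch_scallop, lid_whelk below 0.05 rad); the robot touches nothing.
It fails at once if the robot pushes, lifts or blocks the rising lid with more than 5 N once it is more than 0.1 rad open (value of joint lid_scallop above 0.1 rad and contact force between any of the fingers, the arm and lid_scallop above 5 N).
It fails at once if the lid of the other case comes open (more than 0.1 rad) (value of joint lid_whelk above 0.1 rad).
It fails at once if a loose shell or the hand lens on the table is moved by more than 30 mm (distance of any of cockle, limpet, top_shell, mag_lens_1 from where it was at the start of the episode above 0.03 m).
It also fails if it takes over 32 s, if anything falls off the work surface, if the arm or the gripper's body presses on something with over 40 N, if the wrist force passes 120 N, or if a joint passes its speed limit or range.

## Working session

There is one attempt and no reset: what is moved stays moved. The work goes in short steps, Python scripts to look and compute and a tool call to move; the robot and the scene stay as the last step left them, time stands still between calls to the robot, and variables do not carry over. Pictures are saved under pics/ and viewed, about 8 in all and at most 12, crops included, and the job is handed in when it is done.

Besides the shell and the picture viewer there is one more tool, called after ">>>" by a JSON object that holds its "name" and its "arguments". servo_tool: Moves the arm, as the interface text tells. Its arguments: {"type":"object","properties":{"series":{"type":"array"},"newtons":{"type":"number"}},"required":["series"]}

```bash
mkdir -p pics
cat > h.py <<'E'
import cv2,numpy as np,pickle
from bench import ctrl,imaging,order
def snap(n,f):
    s=imaging.snapshot(n); pickle.dump(s,open(f'pics/{f}.pkl','wb')); cv2.imwrite(f'pics/{f}.png',s['pixels'][:,:,::-1]); return s
def load(f): return pickle.load(open(f'pics/{f}.pkl','rb'))
def ray(s,uv):
    K=np.array([[s['fx'],0,s['cx']],[0,s['fy'],s['cy']],[0,0,1]])
    p=cv2.undistortPoints(np.array(uv,float).reshape(-1,1,2),K,np.array(s['distortion'])).reshape(-1,2)
    R=np.array(s['R']);t=np.array(s['t'])
    return -R.T@t, np.c_[p,np.ones(len(p))]@R
def onz(s,uv,z):
    c,d=ray(s,uv); return c+d*((z-c[2])/d[:,2:3])
E
python3 - <<'E'
from h import *
a=snap('scene','a');b=snap('side','b')
cv2.imwrite('pics/ab.png',cv2.resize(a['pixels'][:,:,::-1],(784,588)))
print(ctrl.observe())
for s in(a,b):print(-np.array(s['R']).T@s['t'],s['R'])
E
```

```text
{'time': 0.1, 'joints': array([ 1.24545227,  0.59205696,  0.04832844,  1.60970698, -0.03327546,
        0.94266718, -0.03367581]), 'dq': array([ 0.00084346, -0.00315882, -0.00144144, -0.00305113, -0.00067086,
       -0.00047195, -0.00071227]), 'effort': array([ 4.87069905e-03, -5.49996901e+01,  1.55275840e+00, -1.98826075e+01,
        9.63555562e-03,  3.82244427e-03,  1.27274353e-05]), 'eef_pos': array([ 0.16640279, -0.7048813 ,  0.23022968]), 'tool_rot': array([-3.11850592e+00, -3.63287311e-01,  6.01063245e-04]), 'ft_force': array([-0.83698899,  0.299609  ,  0.20056907]), 'moment': array([0.01597795, 0.00497167, 0.01608545]), 'grip_width': 0.08546437310767385}
[ 1.20044213 -0.78381759  1.08680546] [[ 0.78451306  0.62006216  0.00788602]
 [ 0.44530657 -0.55446799 -0.70304147]
 [-0.43155686  0.55505691 -0.71110513]]
[0.20155496 0.92045224 0.73034069] [[-0.92229347 -0.38593328 -0.02074282]
 [-0.19289776  0.50616146 -0.84058969]
 [ 0.33491075 -0.77126914 -0.54127507]]
```

View pics/ab.png

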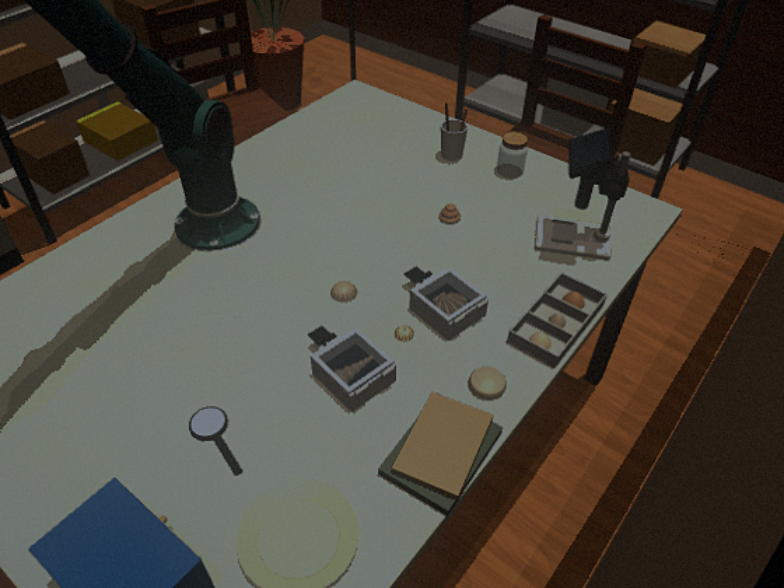

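View pics/b.png

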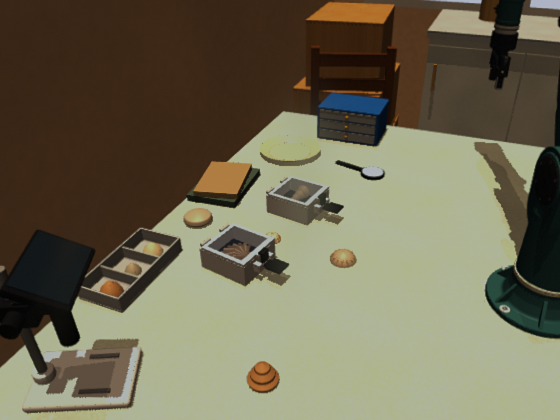

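The scene view shows the scallop case at about (448,300) in the enlarged picture, with its pad at (417,275). In the side view the case is at (238,252) and its pad at (275,267). The whelk case is nearer the lens. Next I'll locate the pads and cases.

Run:
```python
from h import *
a=load('a');b=load('b')
def crop(s,x,y,w,h,k):return cv2.resize(s['pixels'][y:y+h,x:x+w,::-1],None,fx=k,fy=k,interpolation=cv2.INTER_CUBIC)
A=crop(a,270,175,100,75,4);B=crop(b,195,215,100,75,4)
cv2.imwrite('pics/c.png',np.clip(np.hstack([A,B]).astype(float)*1.4,0,255))
for n,s,(x,y,w,h) in(('a',a,(284,186,26,20)),('b',b,(262,256,28,22)),('a_wh',a,(216,228,26,22)),('b_wh',b,(320,198,26,18))):
    g=s['pixels'].max(2)[y:y+h,x:x+w]
    m=(g<60).astype(np.uint8)
    n_,l,st,c=cv2.connectedComponentsWithStats(m)
    for i in range(1,n_):
        if st[i,4]>40:
            uv=c[i]+[x,y];print(n,uv,st[i],onz(s,uv,.044))
# robust top blob extents & other things
```

```text
a [297.61538462 196.18461538] [  5   5  20  12 130] [[0.56571635 0.12811454 0.044     ]]
b [273.13851351 264.35810811] [  0   0  26  18 296] [[0.56184361 0.13874953 0.044     ]]
a_wh [229.2516129  239.70322581] [  4   5  20  14 155] [[ 0.52007883 -0.15141719  0.044     ]]
b_wh [330.07777778 205.86666667] [  0   0  23  15 180] [[ 0.51923147 -0.14344231  0.044     ]][ WARN:0@0.214] global loadsave.cpp:1063 imwrite_ Unsupported depth image for selected encoder is fallbacked to CV_8U.
```

View pics/c.png

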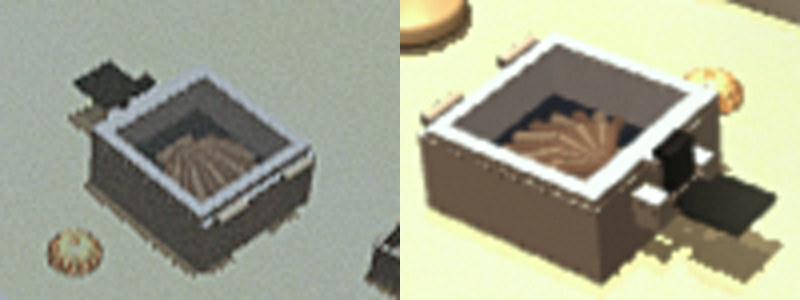

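Both crops show the ribbed fan and the pad. I read the lid corners from the crop: scene view (90,120), (208,65), (315,148), (205,222); side view (318,92), (155,35), (20,132), (190,198).

Run:
```python
from h import *
a=load('a');b=load('b')
# order: front-right, front-left, rear-left, rear-right
A=np.array([[90,120],[208,65],[315,148],[205,222]])/4-.4+[270,175]
B=np.array([[318,92],[190,198],[20,132],[155,35]])/4-.4+[195,215]
for s,q in((a,A),(b,B)):
    P=onz(s,q,.0605);print(P.round(4).tolist()); c=P.mean(0)[:2]
    ax=P[2]+P[3]-P[0]-P[1]; ay=P[1]+P[0]*0-P[0]+P[2]-P[3]
    t1=np.arctan2(ax[1],ax[0]);t2=np.arctan2(-ay[0],ay[1]);t=(t1+t2)/2
    print(c,np.degrees([t1,t2]),'pad',c-.112*np.array([np.cos(t),np.sin(t)]))
print(onz(b,np.array([[375,198],[340,235],[315,180],[275,205]])/4-.4+[195,215],.044).round(4).tolist())
print(onz(a,np.array([[73,82],[105,62]])/4-.4+[270,175],.044).round(4).tolist())
```

```text
[[0.5854, 0.0716, 0.0605], [0.6216, 0.1831, 0.0605], [0.7412, 0.1568, 0.0605], [0.7189, 0.0385, 0.0605]]
[0.66676445 0.11250446] [-13.22570445 -14.28466097] pad [0.55797654 0.13913512]
[[0.5911, 0.0643, 0.0605], [0.617, 0.1814, 0.0605], [0.7359, 0.1627, 0.0605], [0.7092, 0.0449, 0.0605]]
[0.66331713 0.11330845] [ -9.15589531 -12.63067906] pad [0.55333527 0.13447426]
[[0.5304, 0.1256, 0.044], [0.5362, 0.1624, 0.044], [0.5683, 0.1227, 0.044], [0.5801, 0.1516, 0.044]]
[[0.5376, 0.1122, 0.044], [0.5435, 0.148, 0.044]]
```

The views agree: pad at about (0.555, 0.137), case yaw about -12.5°. I'll close the fingers and carry the arm over high up, turning the tool by -25.8° to line up with the case.

>>> {"name": "servo_tool", "arguments": {"series": [[0.03,0.035,0,0,0],[0.03,0.035,0,-8.5,0],[0.03,0.035,0,-8.5,0],[0.03,0.035,0,-8.5,0],[0.03,0.035,0,0,0],[0.03,0.035,0,0,0],[0.03,0.035,0,0,0],[0.03,0.035,0,0,0],[0.03,0.035,0,0,0],[0.03,0.035,0,0,0],[0.03,0.035,0,0,0],[0.03,0.035,0,0,0]], "newtons": 30}}

```text
time: 1.3
eef_pos: [0.5273, -0.2839, 0.231]
tool_rot: [-3.124, 0.334, 0.001]
ft_force: [0.3, -0.1, 0.5]
grip_width: 0.0001
```

>>> {"name": "servo_tool", "arguments": {"series": [[0,0.045,0,0,0],[0,0.045,0,0,0],[0,0.045,0,0,0],[0,0.045,0,0,0],[0,0.045,0,0,0],[0,0.045,0,0,0],[0,0.045,0,0,0],[0,0.045,0,0,0],[0.023,0.045,0,0,0],[0,0.017,-0.04,0,0],[0,0,-0.04,0,0],[0,0,0,0,0]]}}

```text
time: 2.5
eef_pos: [0.5448, 0.1358, 0.1466]
tool_rot: [3.12, -0.33, -0.017]
ft_force: [-1.3, -0.4, -0.2]
grip_width: -0.0001
```

Run:
```python
from h import *
w=snap('wrist','w');b=snap('side','b2');a=snap('scene','a2')
def crop(s,x,y,w,h,k):return cv2.resize(s['pixels'][y:y+h,x:x+w,::-1],None,fx=k,fy=k,interpolation=cv2.INTER_CUBIC)
o=np.hstack([cv2.resize(w['pixels'][:,:,::-1],(400,300)),crop(b,195,165,133,100,3)[:300,:399]]) if 0 else np.hstack([cv2.resize(w['pixels'][:,:,::-1],(400,300)),crop(b,200,190,100,75,4)])
cv2.imwrite('pics/d.png',o);print(ctrl.observe()['eef_pos'],ctrl.observe()['time'])
```

```text
[0.54998623 0.13512594 0.15225687] 2.65
```

View pics/d.png

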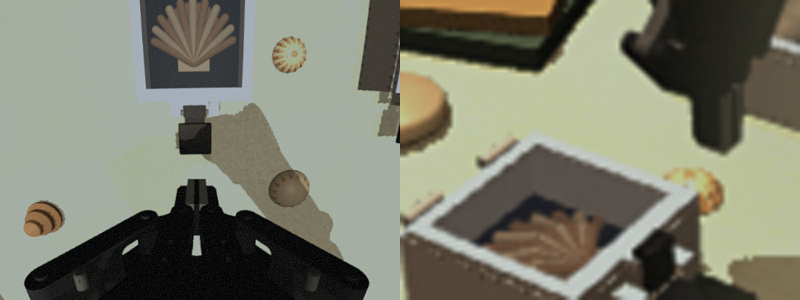

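The wrist view shows the tool lined up with the case, which holds the fan shell, and the pad at about (195,138) of the half picture. I'll take the pad position from this close view.

Run:
```python
from h import *
w=load('w')
g=w['pixels'].max(2)
m=np.zeros_like(g);m[168:218,240:305]=(g[168:218,240:305]<70)
n,l,st,c=cv2.connectedComponentsWithStats(m.astype(np.uint8))
for i in range(1,n):
    if st[i,4]>200:
        x,y,ww,hh=st[i,:4];print(c[i],st[i]); print(onz(w,[c[i],[x,y],[x+ww,y],[x,y+hh],[x+ww,y+hh]],.044).round(4).tolist())
d=w['depth'];print(d[190:200,268:278].mean())
x=np.array([[273,180],[273,190],[273,200],[273,208]]);
for u,v in x:
    C,r=ray(w,[[u,v]]);print((C+r*d[v,u]).round(4))
```

```text
[272.90978887 192.19193858] [ 250  168   46   48 2084]
[[0.5569, 0.1333, 0.044], [0.5815, 0.1477, 0.044], [0.5733, 0.1099, 0.044], [0.5399, 0.1577, 0.044], [0.5313, 0.1179, 0.044]]
0.25628623
[[0.5669 0.1311 0.0421]]
[[0.5584 0.1329 0.0425]]
[[0.5495 0.1348 0.0422]]
[[0.5426 0.1363 0.0431]]
```

The pad centre is at (0.555, 0.1335), and the tool sits about 5 mm in front of it, as wanted. Going down to just above the pad.

>>> {"name": "servo_tool", "arguments": {"series": [[0,0,-0.03,0,0],[0,0,-0.03,0,0],[0,0,-0.025,0,0],[0,0,-0.01,0,0],[0,0,0,0,0],[0,0,0,0,0],[0,0,0,0,0]]}}

```text
time: 3.35
eef_pos: [0.5507, 0.1361, 0.058]
tool_rot: [-3.122, 0.335, -0.005]
ft_force: [0.6, 0.4, -0.5]
grip_width: 0.0001
```

>>> {"name": "servo_tool", "arguments": {"series": [[0,0,-0.012,0,0],[0,0,-0.006,0,0],[0,0,-0.004,0,0],[0,0,0,0,0],[0,0,0,0,0]]}}

```text
time: 3.85
eef_pos: [0.5494, 0.1362, 0.0342]
tool_rot: [-3.124, 0.334, -0.0]
ft_force: [-0.2, 1.0, 3.0]
grip_width: -0.0001
```

The tip is about 9 mm down with 3 N on it, so the latch should be fully pressed. Retreating at once.

>>> {"name": "servo_tool", "arguments": {"series": [[-0.015,0.003,0.02,0,0],[-0.025,0.006,0.035,0,0],[-0.025,0.006,0.035,0,0],[-0.015,0.003,0.04,0,0],[0,0,0.04,0,0],[0,0,0,0,0],[0,0,0,0,0],[0,0,0,0,0],[0,0,0,0,0],[0,0,0,0,0],[0,0,0,0,0],[0,0,0,0,0]]}}

```text
time: 5.05
eef_pos: [0.4692, 0.1538, 0.2038]
tool_rot: [3.123, -0.334, -0.002]
ft_force: [0.2, -0.3, 0.7]
grip_width: 0.0001
```

Run:
```python
from h import *
b=snap('side','b3');a=snap('scene','a3')
f=lambda s,x,y,w,h:cv2.resize(s['pixels'][y:y+h,x:x+w,::-1],(400,300))
cv2.imwrite('pics/e.png',np.hstack([f(a,200,130,200,150),f(b,180,140,200,150)]))
print(ctrl.observe()['time'],ctrl.observe()['ft_force'])
```

```text
5.15 [-0.21363633  0.69317254 -0.00685907]
```

View pics/e.png

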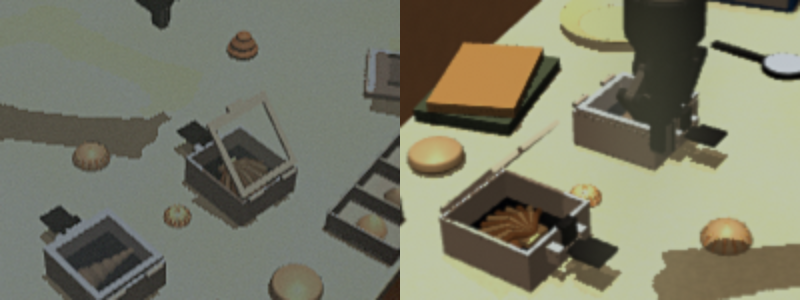

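The scallop lid is rising freely, with its front edge at about (235,100) in the scene crop. The whelk lid is shut and the shells haven't moved. I'll wait for the lid to finish opening.

>>> {"name": "servo_tool", "arguments": {"series": [[0,0,0,0,0],[0,0,0,0,0],[0,0,0,0,0],[0,0,0,0,0],[0,0,0,0,0],[0,0,0,0,0],[0,0,0,0,0],[0,0,0,0,0],[0,0,0,0,0],[0,0,0,0,0],[0,0,0,0,0],[0,0,0,0,0]]}}

```text
time: 6.35
eef_pos: [0.4693, 0.1539, 0.2043]
tool_rot: [-3.124, 0.334, 0.0]
ft_force: [0.2, 0.0, -0.2]
grip_width: -0.0002
```

>>> {"name": "servo_tool", "arguments": {"series": [[0,0,0,0,0],[0,0,0,0,0],[0,0,0,0,0],[0,0,0,0,0],[0,0,0,0,0],[0,0,0,0,0],[0,0,0,0,0],[0,0,0,0,0],[0,0,0,0,0],[0,0,0,0,0],[0,0,0,0,0],[0,0,0,0,0]]}}

```text
time: 7.55
eef_pos: [0.4693, 0.1539, 0.2043]
tool_rot: [-3.124, 0.334, 0.0]
ft_force: [0.6, -0.0, 0.2]
grip_width: -0.0003
```

>>> {"name": "servo_tool", "arguments": {"series": [[0,0,0,0,0],[0,0,0,0,0],[0,0,0,0,0],[0,0,0,0,0],[0,0,0,0,0],[0,0,0,0,0],[0,0,0,0,0],[0,0,0,0,0],[0,0,0,0,0],[0,0,0,0,0],[0,0,0,0,0],[0,0,0,0,0]]}}

```text
time: 8.75
eef_pos: [0.4693, 0.1539, 0.2043]
tool_rot: [3.124, -0.334, -0.0]
ft_force: [0.6, -0.4, 0.4]
grip_width: -0.0002
```

Run:
```python
from h import *
b=snap('side','b4');a=snap('scene','a4')
f=lambda s,x,y,w,h:cv2.resize(s['pixels'][y:y+h,x:x+w,::-1],(400,300))
cv2.imwrite('pics/f.png',np.hstack([f(a,200,130,200,150),f(b,180,140,200,150)]))
print(ctrl.observe()['time'],ctrl.observe()['ft_force'])
```

```text
8.85 [-0.43544957  0.23201695 -0.64473953]
```

View pics/f.png

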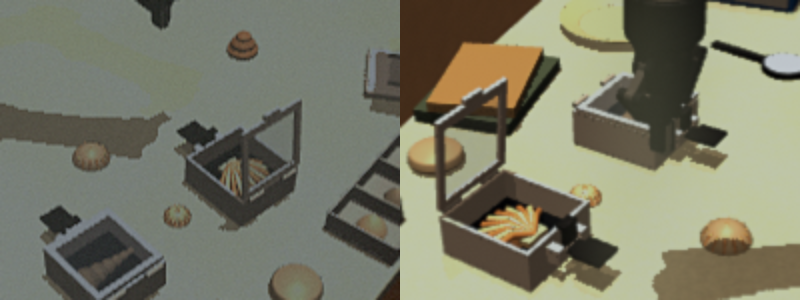

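The lid stands nearly upright in both views (side crop, posts at x≈438 and 503). The pad is back level, the whelk case is shut and the shells are where they were. Handing in.

```bash
python3 -c "
from h import *
print(order.job_done())"
```

```text
the job is handed in; nothing more can be done
None
```

The scallop case is open and the job is handed in at about 9 s of the 32 s allowed; no verdict came back. I pressed its latch pad about 9 mm with closed fingers (3 N measured), then drew the hand up and back about 0.2 s after the press.

**Lid:** a picture 1.2 s after the retreat began showed the lid rising with the hand clear of it. In the last pictures, about 5 s after the press, it stood nearly upright. I judged that by eye rather than measuring the angle or checking two later frames for motion.

**Rest of the scene:** the last pictures showed the pad back level, the other case shut, and the shells and lens apparently unmoved. The hand was clear, and the wrist force read under 1 N, which is noise level.

**Disagreement:** the two fixed cameras differed by about 5 mm on the pad position. A close wrist view settled it.

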